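Find the set slope on a carved roll with a pendulum angle gauge

TASK

The plaster pot is parked on the carved stone, in the way: lift it off by its hoop handle and stand it upright on the bare bench beside the stone. Then take the angle gauge by its grip, rest the middle of its foot lightly on the stone's rounded roll, square across it, and rock the gauge until its swinging pointer settles inside the fork of the set hand. Finish holding it still like that, still gripped and touching the roll, so that I can scribe the line; leave the other tools and pieces on the bench where they are.

Things in the scene. Friction and masses are not known exactly. Their poses are not given: they have to be found in the camera images.
- stone: Carved pale limestone piece, fixed, 150 (x) by 250 mm (y: -105 to +145) in plan. Origin at bench height under the middle of its roll, z up. Flat bed 50 mm above the bench: the pot is parked on it at +y (y 45 to 139 mm); carvings up to 85 mm high at -y. The bench between robot and stone (0.36 to 0.49 m ahead of the robot, within 0.10 m of its middle line) is bare.
- roll (a point): Middle of the axis of the stone's roll, 50 mm above the bench; stone's axes. The roll runs along x (-71 to +71 mm): a round of radius 45 mm about this axis, uneven: a proud shoulder of radius 30 mm about y -18, z +16.3 mm stands out on its -y side. A straight foot laid across and leaning down toward +y by more than 4 degrees touches the 45 mm round only.
- pot_handle (a point): Middle of the level top bar of the pot's hoop handle, 128 mm above the underside. Open steel plaster pot, 0.22 to 0.42 kg, rim 72 mm across and 75 mm high, foot 62 mm across. The handle is a rigid 10 mm round bar in the pot's y-z plane; its level top runs 48 mm along y (this point's y axis), z up, with 48 mm free height below it down to the rim.
- pot_foot (a point): Centre of the pot's underside; same axes. At the start the pot stands on the stone's flat bed, 50 mm above the bench.
- gauge_grip (a point): Centre of the black grip block on top of the pendulum angle gauge, 185 mm above its underside. Block: 18 mm thick (x), 50 mm wide (y), 40 mm high. Gauge about 0.43 kg, standing upright on the bench. Axes: z up, y along the foot, x out of the dial face, which looks away from the robot, roughly along world +x.
- gauge_foot (a point): Middle of the flat underside of the gauge's aluminium foot (30 mm in x, 120 mm in y, 14 mm high), 185 mm below gauge_grip; same axes. Over the foot a round dial, 140 mm across, in the y-z plane, its centre 88 mm above this point.
- pointer (a joint): Angle (rad) of the swinging pointer about the gauge's x axis: 0 hangs straight toward the foot, positive toward the gauge's +y. A free, lightly damped pendulum (about 2.5 swings a second, dies away in 2 s) that hangs plumb: when the gauge leans its top toward its own +y by an angle (foot's +y end down), it settles at plus that angle.
- set_hand (a joint): Angle (rad) of the forked set hand, same zero and sense as the pointer; clamped beforehand at 0.17 to 0.40 and does not shift.
- pointer_tip (a point): Tip of the dark needle, 64 mm from the dial centre.
- fork (a point): Middle of the 10 mm wide mouth of the set hand's fork, 64 mm from the dial centre.
- rosette: Bystander: carved stone rosette, 92 mm across, 32 mm high; origin under its centre.
- mallet: Bystander: round wooden mallet standing on its head, 88 mm across, 210 mm high; origin under its centre.
- flat_chisel: Bystander: steel chisel lying along its x axis, 190 mm long; origin under its middle.
- point_chisel: Bystander: steel chisel lying along its x axis, 200 mm long; origin under its middle.
- brush: Bystander: dust brush lying along its x axis, 190 mm long.
- bottle: Bystander: standing plastic bottle, 60 mm across, 170 mm high; origin under its centre.
- square: Bystander: flat L-shaped steel square, 160 by 130 mm, lying flat.
There are look-alikes about, which are no part of the job. What is meant by the part that bears gauge_grip is not red, and is the larger of those in its own colour.

How it is judged:
By the outcome, as a careful person would: the job done as asked, in the order asked, and still so for the second after the job is handed in, while the arm keeps its last pose, push and grip.
It also fails if it takes over 58 s, if anything falls off the work surface, if the arm or the gripper's body presses on something with over 40 N, if the wrist force passes 120 N, or if a joint passes its speed limit or range.

ROBOT

A 7-joint arm with a two-finger parallel gripper is mounted at the origin on the work surface. World frame = base frame: x ahead of the robot, y to its left, z up, the work surface at z = 0. Lengths are in m, angles in rad, forces in N, time in s.
With the tool pointing down it reaches from about 0.35 to 0.9 m from the base axis. Payload 19.9 kg.
Tool frame: the origin (TCP) lies between the finger pads; the fingertips stand 19 mm ahead of it and the grasp point (between the pads) is the TCP; z points along the fingers, y is the line along which they close (so a half turn about z gives the same grasp; the last joint's range is limited). The gripper opens to 94 mm and grips with 3 to 60 N. Pads are 16 mm wide; open, the fingers measure 119 mm over their backs; the gripper's body (75 mm by 177 mm) begins 78 mm behind the grasp point.
Start: joints at [1.286, 0.417, -0.01, 1.614, 0.005, 1.111, -0.053], TCP at [0.15, -0.607, 0.224] pointing down, gripper open.
Joint ranges: [-2.81, 2.81], [-0.39, 2.02], [-1.27, 1.25], [0.06, 2.57], [-1.19, 4.33], [0.19, 2], [-2.82, 2.82]. Speed limits (rad/s): [1.89, 1.89, 2.39, 2.39, 3.01, 3.01, 3.01].

INTERFACE

Orientations are given as a 3x3 rotation matrix whose columns are the frame's x, y, z axes.
In Python, from rig import robot gives the robot as it stands. Calls block until the motion is done:
- robot.move_ptp(position, orientation): joint-space move of the TCP to a pose.
- robot.move_linear(position, velocity=0.15, frame=None, threshold=None): straight line of the TCP; frame=None keeps the orientation; velocity is the mean speed in m/s. With threshold (N) it stops when the force on the tool has changed by that much, and returns True; else False.
- robot.goto_joints(angles): joint-space move.
- robot.gripper_to(opening): finger opening in m; the grip force is fixed at half the most; returns when the fingers have stopped.
- robot.pause(seconds).
- robot.ik(position, orientation): joint angles nearest the present ones, or None.
- robot.get_state(): the state.
- robot.grab_frame(name): name is "side" or "top" or "wrist"; returns the picture (400x640x3 uint8, red, green, blue); there is no depth.
- robot.camera_info(name): a dict with "fx", "fy", "cx", "cy" (pixels), "rvec" (rotation vector, rad) and "tvec" (3), from world to camera coordinates, as OpenCV has them. Camera axes: x right, y down, z forward; pixel columns grow to the right and rows downward; lengths in m; the calibration is good to about 2 mm. The wrist camera is an equidistant fisheye: a pixel r from the principal point sees the ray r / f radians off the axis. A picture is of the moment at which its call begins: read the wrist's pose just before it. camera_info takes no time and is no camera call; for the wrist camera it gives the pose at the moment of the call.
A pose or a line that the arm cannot do raises robot.PlanningError and nothing moves.
- robot.sign_off(): hands the job in; it is judged then, once.
The state is a dict: "time": time; "qpos": joint angles; "joint_vel": joint speeds; "effort": joint torques, N m; "ee_pos": TCP position; "tool_rot": TCP orientation; "force": force on the tool from outside, world axes, zero at the start; "moment": the same for the moment, N m; "opening": finger opening in m; "grasp_force": force on a finger pad.
Only numpy, scipy, OpenCV 4.12 (cv2) and the standard library are available. Lean on these libraries where they do the work, as an engineer would, in place of code of your own. Each camera call takes 0.05 s, during which the arm holds its last target. There are 200 camera calls.

## Working session

There is one attempt and no reset: what is moved stays moved. The work goes in short steps, each a Python script; the robot and the scene stay as the last script left them, time stands still between calls to the robot, and variables do not carry over. Pictures are saved under pics/ and viewed, at most 10 in all, crops included, and the job is handed in when it is done.

```bash
ls; mkdir -p pics; python3 - <<'E'
from rig import robot
import cv2,numpy as np
for n in ["side","top"]:
    im=robot.grab_frame(n); cv2.imwrite(f"pics/{n}0.png",im[:,:,::-1])
    c=robot.camera_info(n); R=cv2.Rodrigues(np.array(c["rvec"]))[0]; print(n,c,"pos",-R.T@np.array(c["tvec"]).ravel())
print(robot.get_state())
E
```

```text
pics
side {'fx': 454.0724646596987, 'fy': 454.0724646596987, 'cx': 317.18920431861216, 'cy': 195.50034426401712, 'rvec': array([ 0.87389078, -2.43996562,  1.16180413]), 'tvec': array([0.45127976, 0.36814995, 1.25338577])} pos [-0.13503374  0.85496983  1.07747677]
top {'fx': 401.77135280150276, 'fy': 401.77135280150276, 'cx': 320.02431166070943, 'cy': 196.84947191693715, 'rvec': array([ 2.17665805, -2.16984233,  0.08329118]), 'tvec': array([-0.01511213,  0.6039181 ,  1.24052714])} pos [ 0.49559025 -0.02489084  1.2874874 ]
{'time': 0.1, 'qpos': array([ 1.28649335,  0.41791714, -0.01030961,  1.61412726,  0.00469948,
        1.11068256, -0.05296847]), 'joint_vel': array([ 4.55398575e-05,  2.34649081e-04,  1.73479313e-03, -2.91284822e-03,
        7.63454832e-04,  7.60163552e-04, -1.08501209e-03]), 'effort': array([ 5.24399911e-04, -8.52586269e+01,  6.39929250e-01, -4.26695144e+01,
       -4.88280226e-02,  1.63380807e-02,  6.94951927e-05]), 'ee_pos': array([ 0.15018193, -0.60635481,  0.22388043]), 'tool_rot': array([[ 9.70656956e-01,  2.40468198e-01, -3.46854391e-04],
       [ 2.40468433e-01, -9.70656386e-01,  1.05495013e-03],
       [-8.29944734e-05, -1.10740221e-03, -9.99999383e-01]]), 'force': array([ 0.17116104,  0.22716633, -0.49816395]), 'moment': array([0.00504621, 0.0184035 , 0.04468456]), 'grasp_force': 0.0, 'opening': 0.09412808983813405}
```

View pics/side0.png

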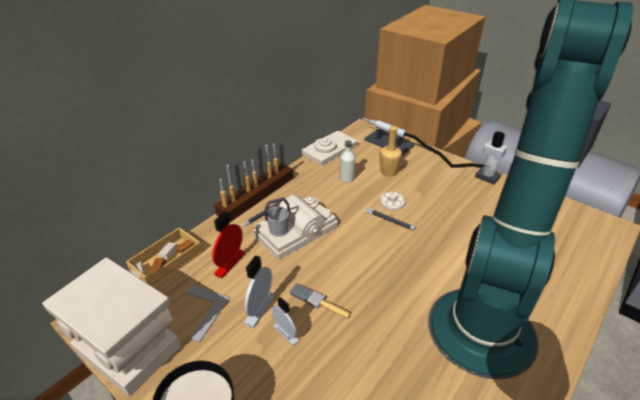

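View pics/top0.png

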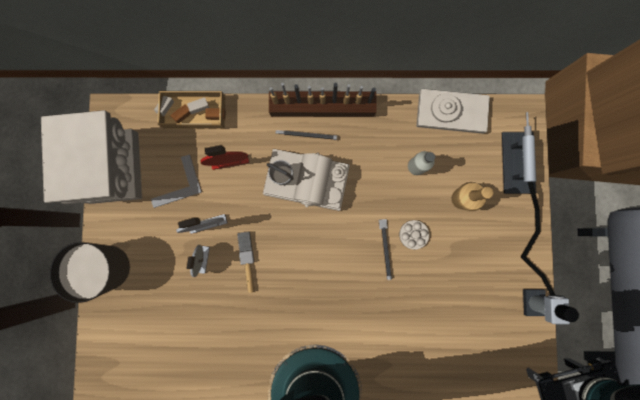

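The side view shows the larger grey gauge at about (258,290) with its grip at (253,268), a smaller grey one at (287,320), a red one at (228,245), and the pot on the stone at (278,215). In the top view the large gauge grip is at about (188,224), the pot at (283,173) and the stone at (308,180). Next I zoom in.

```bash
python3 - <<'E'
import cv2,numpy as np
s=cv2.imread("pics/side0.png");t=cv2.imread("pics/top0.png")
def cr(im,x0,x1,y0,y1,k): return cv2.resize(im[y0:y1,x0:x1],None,fx=k,fy=k,interpolation=cv2.INTER_CUBIC)
C=np.zeros((600,800,3),np.uint8)
def put(a,x,y): C[y:y+a.shape[0],x:x+a.shape[1]]=a
put(cr(s,240,340,190,330,4),0,0)      # side: x=240+u/4,y=190+v/4
put(cr(t,258,358,145,215,4),400,0)   # top: x=258+(u-400)/4, y=145+v/4
put(cr(t,170,270,210,290,4),400,280) # top: x=170+(u-400)/4,y=210+(v-280)/4
cv2.imwrite("pics/z1.png",C)
E
cat > h.py <<'E'
import numpy as np,cv2
from rig import robot
def ray(name,uv,c=None):
    c=c or robot.camera_info(name); R=cv2.Rodrigues(np.array(c["rvec"],float))[0]; o=-R.T@np.array(c["tvec"]).ravel()
    a=np.array([(uv[0]-c["cx"])/c["fx"],(uv[1]-c["cy"])/c["fy"]])
    if name=="wrist":
        r=np.linalg.norm(a); d=np.array([*(a/r*np.sin(r)),np.cos(r)]) if r>1e-9 else np.array([0,0,1.])
    else: d=np.array([*a,1.])
    d=R.T@d; return o,d/np.linalg.norm(d)
def tri(rays):
    A=sum(np.eye(3)-np.outer(d,d) for o,d in rays); b=sum((np.eye(3)-np.outer(d,d))@o for o,d in rays)
    p=np.linalg.solve(A,b); return p,[np.linalg.norm(np.cross(p-o,d)) for o,d in rays]
def atz(r,z): o,d=r; return o+d*(z-o[2])/d[2]
def proj(name,P,c=None):
    c=c or robot.camera_info(name); R=cv2.Rodrigues(np.array(c["rvec"],float))[0]; p=R@np.asarray(P,float)+np.array(c["tvec"]).ravel()
    if name=="wrist":
        r=np.hypot(p[0],p[1]);k=np.arctan2(r,p[2])/r; return np.array([c["cx"]+c["fx"]*k*p[0],c["cy"]+c["fy"]*k*p[1]])
    return np.array([c["cx"]+c["fx"]*p[0]/p[2],c["cy"]+c["fy"]*p[1]/p[2]])
def down(th):  # tool down, tool y axis (closing) along world angle th
    y=np.array([np.cos(th),np.sin(th),0]);z=np.array([0,0,-1.]);return np.column_stack([np.cross(y,z),y,z])
E
python3 -c "
from h import *
print('grip',atz(ray('top',(188,224)),.2),'pot',atz(ray('top',(283,173)),.178),'stone',atz(ray('top',(313,180)),.09))
print(tri([ray('top',(188,224)),ray('side',(253,268))]))
"
```

```text
grip [0.51419437 0.34258823 0.2       ] pot [0.65735185 0.0888479  0.178     ] stone [0.64917615 0.00746118 0.09      ]
(array([0.51435003, 0.34729547, 0.1858459 ]), [np.float64(0.00011201125372359546), np.float64(0.00011201125372369953)])
```

View pics/z1.png

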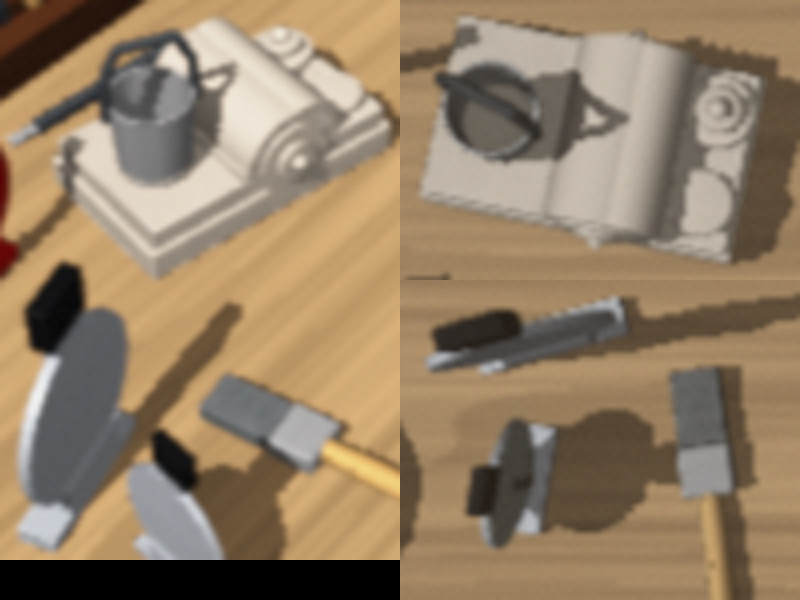

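The zoom shows the pot handle bar running from top-view (268,165) to (290.5,179), and the large gauge's foot running from (177.5,230) to (225,218). The stone's near edge gives a yaw of about -12°. Now the wrist views.

```bash
python3 - <<'E'
from h import *
import pickle
th=np.deg2rad(-31)
fr=[]
for i,(p,t) in enumerate([((.60,.13,.40),th),((.70,.26,.36),th)]):
    robot.move_ptp(np.array(p),down(t))
    c=robot.camera_info("wrist"); im=robot.grab_frame("wrist")
    cv2.imwrite(f"pics/w{i}.png",im[:,:,::-1]); fr.append(c)
    R=cv2.Rodrigues(np.array(c["rvec"]))[0]; s=robot.get_state()
    print(s["time"],s["qpos"].round(2),"f",c["fx"],c["cx"],c["cy"],"campos in tool",s["tool_rot"].T@(-R.T@c["tvec"]-s["ee_pos"]),"axes",(R@s["tool_rot"]).round(2).tolist())
pickle.dump(fr,open("fr.pkl","wb"))
a=cv2.imread("pics/w0.png");b=cv2.imread("pics/w1.png")
cv2.imwrite("pics/w01.png",np.vstack([a[:300],b[:300]])) if 0 else None
E
```

```text
3.2333 [ 0.45  0.46 -1.05  1.37  0.4   1.53 -1.11] f 309.70691628693146 319.8377966618044 199.99021394174318 campos in tool [ 0.06608409 -0.00109775 -0.15991814] axes [[-0.0, 1.0, -0.0], [-0.97, -0.0, -0.23], [-0.23, 0.0, 0.97]]
4.0 [ 0.07  0.74 -0.96  1.03  0.58  1.62 -1.25] f 309.70691628693146 319.8377966618044 199.99021394174318 campos in tool [ 0.06689998 -0.00171485 -0.15913421] axes [[0.0, 1.0, 0.0], [-0.97, 0.0, -0.23], [-0.23, 0.0, 0.97]]
```

View pics/w0.png

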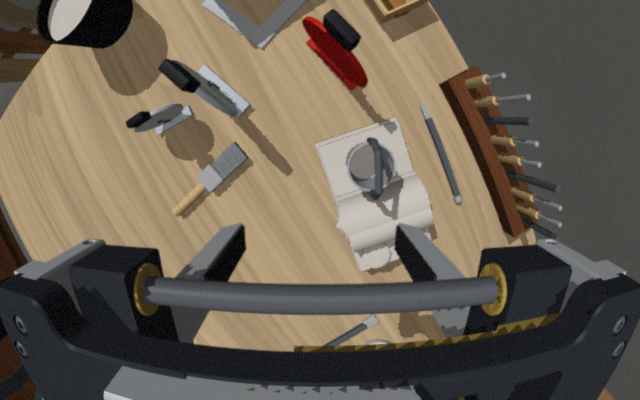

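View pics/w1.png

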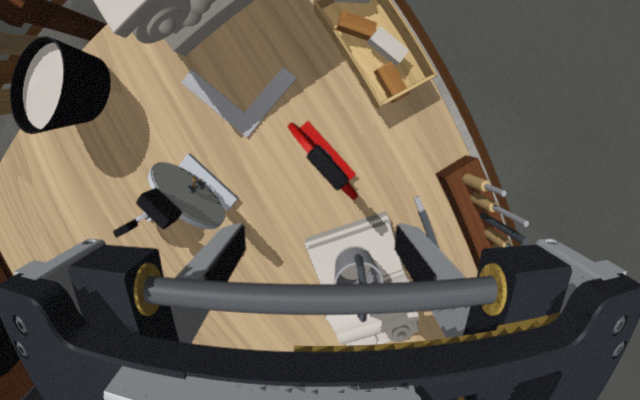

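The wrist views show the pot handle in w0 at about (376,167). The gauge grip is at (178,75) in w0 and (158,208) in w1, and w1 shows the dial face with its hands near (195,185). I'll overlay models on zoomed crops.

```bash
cat > ov.py <<'E'
from h import *
import pickle
def fr(yaw,o): 
    c,s=np.cos(yaw),np.sin(yaw); R=np.array([[c,-s,0],[s,c,0],[0,0,1.]]); return lambda P:(np.atleast_2d(P)@R.T+o)
def box(x,y,z0,z1):
    a=[(-x,-y),(x,-y),(x,y),(-x,y)]; L=[]
    for i in range(4):
        p,q=a[i],a[(i+1)%4]; L+=[[(*p,z0),(*q,z0)],[(*p,z1),(*q,z1)],[(*p,z0),(*p,z1)]]
    return L
def circ(f,r,n=40): 
    t=np.linspace(0,2*np.pi,n); return [f(r*np.cos(t),r*np.sin(t))]
def models(g,gy,p,py,s,sy):
    G=fr(gy,np.array([*g,0]));P=fr(py,np.array([*p,.05]));S=fr(sy,np.array([*s,0])); M=[]
    M+=[G(l) for l in box(.015,.06,0,.014)+box(.009,.025,.165,.205)]
    M+=[G(l) for l in circ(lambda a,b:np.c_[a*0,a,b+.088],.07)]
    M+=[P(l) for l in circ(lambda a,b:np.c_[a,b,a*0+.075],.036)+circ(lambda a,b:np.c_[a,b,a*0],.031)+[[(0,-.024,.128),(0,.024,.128)]]]
    y0,y1=-.105,.145
    M+=[S(l) for l in [[(-.075,.05,.05),(-.075,y1,.05),(.075,y1,.05),(.075,.05,.05)],[(-.075,y0,0),(-.075,y1,0),(.075,y1,0),(.075,y0,0),(-.075,y0,0)]]]
    t=np.linspace(0,np.pi,20)
    M+=[S(np.c_[0*t+x,.045*np.cos(t),.05+.045*np.sin(t)]) for x in(-.071,.071)]
    return M
def crop(path,cam,c,M,x0,x1,y0,y1,k,draw=True):
    im=cv2.resize(cv2.imread(path)[y0:y1,x0:x1],None,fx=k,fy=k,interpolation=cv2.INTER_CUBIC)
    if draw:
        for l in M:
            q=np.array([proj(cam,p,c) for p in l]); q=((q+.5-[x0,y0])*k).astype(np.int32)
            cv2.polylines(im,[q],False,(0,255,0),1)
    return im
E
python3 - <<'E'
from ov import *
T=lambda u,v,z:atz(ray("top",(u,v)),z)
# roll boundaries
l=(T(303.75,153.75,.05),T(295,198.75,.05)); r=(T(331,157.5,.066),T(322.5,204,.066))
for a,b in (l,r): print("roll edge",a,b,"dir yaw",np.degrees(np.arctan2(*(a-b)[1::-1])))
A,B=T(268,165,.178),T(290.5,179,.178); print("handle",(A+B)/2,np.degrees(np.arctan2(*(A-B)[1::-1]))-90,np.linalg.norm(A-B))
print("foot ends",T(177.5,231,.01),T(225.5,219,.01))
fr_=pickle.load(open("fr.pkl","rb"))
print("pot tri",tri([ray("top",(279.5,172)),ray("wrist",(376,166),fr_[0])]))
print("grip tri",tri([ray("top",(188,224)),ray("side",(253,268)),ray("wrist",(178,75),fr_[0]),ray("wrist",(158,208),fr_[1])]))
sy=np.radians(-11); mid=((l[0]+l[1])/2+(r[0]+r[1])/2)/2; print(mid)
s=mid[:2]+.0015*np.array([-np.sin(sy),np.cos(sy)])
p=((A+B)/2)[:2]; g=np.array([.514,.346])
M=models(g,np.radians(13),p,np.radians(-31),s,sy); print(s)
C=np.zeros((600,800,3),np.uint8)
def put(a,x,y): C[y:y+a.shape[0],x:x+a.shape[1]]=a
put(crop("pics/w0.png","wrist",fr_[0],M,310,440,110,275,3),0,0)
put(crop("pics/w1.png","wrist",fr_[1],M,125,245,145,235,3),400,0)
put(crop("pics/top0.png","top",None,M,258,358,145,215,4),400,270)
C[550:600,400:]=0
put(crop("pics/w1.png","wrist",fr_[1],M,170,230,160,195,3,False),0,495)
cv2.imwrite("pics/ov1.png",C)
E
```

```text
roll edge [0.7367748  0.03783508 0.05      ] [0.59577543 0.06391618 0.05      ] dir yaw -10.479732700416262
roll edge [ 0.7221175  -0.04693232  0.066     ] [ 0.57866677 -0.02120977  0.066     ] dir yaw -10.165830131431367
handle [0.66017693 0.0994041  0.178     ] -31.81102235846752 0.07448559507301677
foot ends [0.49513283 0.43956016 0.01      ] [0.53372713 0.28757343 0.01      ]
pot tri (array([0.66992405, 0.10261671, 0.13725661]), [np.float64(0.003749650427765834), np.float64(0.0037496504277659214)])
grip tri (array([0.51559111, 0.34594149, 0.18410807]), [np.float64(0.002222513210495296), np.float64(0.00027048119509602493), np.float64(0.0011221183395321087), np.float64(0.0022255354699267167)])
[0.65833362 0.0084023  0.058     ]
[0.65861984 0.00987474]
```

View pics/ov1.png

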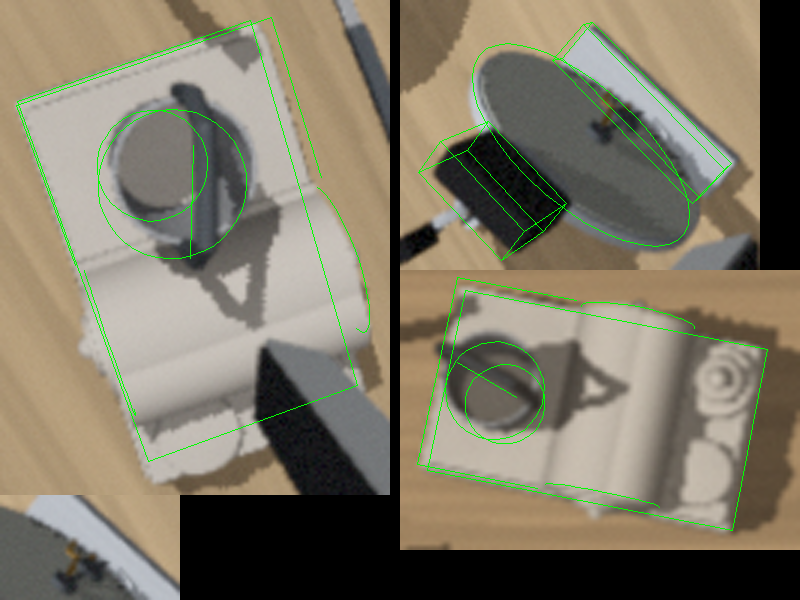

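The gauge model fits within about 3 mm and the stone fits well, with yaw about -10.5°. The pot model is a few mm off: in w0 the rim centre is at (370,166) and the bar middle at (380,168). I'll triangulate again.

```bash
python3 - <<'E'
from ov import *
f=pickle.load(open("fr.pkl","rb"))
print("rim",tri([ray("top",(281.2,173.3)),ray("side",(278,213.5)),ray("wrist",(370,165.7),f[0])]))
print("bar",tri([ray("top",(279.6,172)),ray("side",(276.7,200.7)),ray("wrist",(380,168),f[0])]))
print("rim ts",tri([ray("top",(281.2,173.3)),ray("side",(278,213.5))]))
print("bar ts",tri([ray("top",(279.6,172)),ray("side",(276.7,200.7))]))
A=atz(ray("wrist",(310+207/3,110+110/3),f[0]),.178);B=atz(ray("wrist",(310+207/3,110+240/3),f[0]),.178)
print("bar dir w0",np.degrees(np.arctan2(*(A-B)[1::-1]))-90,np.linalg.norm(A-B))
E
```

```text
rim (array([0.66572478, 0.1009493 , 0.12297672]), [np.float64(0.00170328931137759), np.float64(0.0019436494006382613), np.float64(0.003457451439568138)])
bar (array([0.66688689, 0.10073024, 0.17435667]), [np.float64(0.006405770487664123), np.float64(0.0022904846358227245), np.float64(0.007446854299385269)])
rim ts (array([0.66438838, 0.09968853, 0.12422423]), [np.float64(0.00011490721387584133), np.float64(0.00011490721387579335)])
bar ts (array([0.66204132, 0.09984869, 0.1780673 ]), [np.float64(0.00237630095570733), np.float64(0.0023763009557070114)])
bar dir w0 -29.286071166387494 0.05510223506427092
```

Rim at (0.665, 0.1005) and z 0.123, bar at z about 0.176. Both match the expected 0.125 and 0.178. Moving the pot now.

```bash
python3 - <<'E'
from h import *
R=down(np.radians(-30)); p=np.array([.6652,.1005,0]); z=lambda q,h:np.array([q[0],q[1],h])
robot.move_ptp(z(p,.30),R); 
print(robot.move_linear(z(p,.178),threshold=6,velocity=.12))
s=robot.get_state(); print(s["ee_pos"],s["force"]); f0=s["force"]
robot.gripper_to(0.0); s=robot.get_state(); print(s["opening"],s["grasp_force"])
robot.move_linear(z(p,.29),velocity=.12); robot.pause(.2); s=robot.get_state(); print(s["time"],s["opening"],s["force"]-f0)
q=np.array([.45,.0,0]); robot.move_linear(z(q,.29),velocity=.2)
robot.move_linear(z(q,.145),velocity=.15); robot.pause(.4)
f1=robot.get_state()["force"]
print(robot.move_linear(z(q,.118),threshold=2,velocity=.02)); s=robot.get_state(); print(s["ee_pos"],s["force"]-f1,s["force"]-f0,s["time"])
cv2.imwrite("pics/top1.png",robot.grab_frame("top")[:,:,::-1])
E
```

```text
False
[0.66554084 0.10070438 0.17880978] [ 0.76407996 -0.46784755  0.19844958]
0.009101199536324404 29.9604132771492
8.45 0.009398838387000409 [-0.34070314 -0.02383926 -3.11057637]
True
[ 4.50213572e-01 -1.75040574e-04  1.27598613e-01] [ 2.37367249 -1.82241143  4.23672415] [ 0.77242291 -1.69842089  2.40682718] 12.175
```

The pot touched down at bar height 0.1276, matching the given 0.128. I'll release it, then find a good wrist view of the dial face.

```bash
python3 - <<'E'
from ov import *
robot.gripper_to(.06)
s=robot.get_state(); p=s["ee_pos"]; robot.move_linear(np.array([p[0],p[1],.30]),velocity=.2)
g=np.array([.516,.346,.088]);gx=np.array([np.cos(.227),np.sin(.227),0])
X=np.array([.066,-.001,-.16]); a=.23
Rc=np.array([[0,1,0],[-np.cos(a),0,-np.sin(a)],[-np.sin(a),0,np.cos(a)]]) # tool->cam
rng=np.random.default_rng(0);best=[]
for _ in range(20000):
    d0=g-[0,0,0]; dist=rng.uniform(.25,.5); el=rng.uniform(.45,1.1); az=.227+rng.uniform(-.6,.6)
    cam=g+dist*np.array([np.cos(el)*np.cos(az),np.cos(el)*np.sin(az),np.sin(el)])
    th=rng.uniform(-np.pi,np.pi); R=down(th)
    ax=rng.normal(size=3);ax[2]=0;ax/=np.linalg.norm(ax); R=cv2.Rodrigues(ax*rng.uniform(0,.7))[0]@R
    t=cam-R@X
    if t[2]<.27 or np.hypot(t[0],t[1])>.95: continue
    ok=True
    for dp in ([0,0,0],[0,.06,-.05],[0,-.06,-.05]):
        q=Rc@R.T@(g+dp-cam); r=np.hypot(q[0],q[1]);k=309.7*np.arctan2(r,q[2])/r; u,v=320+k*q[0],200+k*q[1]
        ok&= 40<u<600 and 15<v<200
    if not ok: continue
    score=np.cos(el)**1*np.sin(el)**.5*np.cos(az-.227)/dist; best.append((score,t,R,el,dist,az))
best.sort(key=lambda b:-b[0]); print(len(best))
for b in best[:400]:
    try: q=robot.ik(b[1],b[2])
    except Exception: q=None
    if q is not None: 
        print(b[0],b[1],b[3:],q.round(2)); break
else: raise SystemExit("none")
robot.move_ptp(b[1],b[2]); c=robot.camera_info("wrist"); im=robot.grab_frame("wrist"); im2=robot.grab_frame("side"); print(robot.get_state()["time"])
cv2.imwrite("pics/w2.png",im[:,:,::-1]); cv2.imwrite("pics/side2.png",im2[:,:,::-1]); pickle.dump(c,open("c2.pkl","wb"))
u=proj("wrist",g,c).astype(int); print("dial px",u)
M=models(g[:2],.227,(.45,0),0,(.6586,.0099),-.183)[:14]
x0,y0=max(0,u[0]-65),max(0,u[1]-55)
A=crop("pics/w2.png","wrist",c,M,x0,x0+130,y0,y0+110,5,False)
B=crop("pics/w2.png","wrist",c,M,x0-20,x0+150,y0,y0+110,1,True)
C=cv2.vconcat([A[:550]]);C=np.zeros((600,800,3),np.uint8);C[:A.shape[0],:A.shape[1]]=A; C2=cv2.resize(im2[150:330,200:360,::-1],None,fx=.9,fy=.9); C[:C2.shape[0],655:655+C2.shape[1]]=C2[:,:145]
print("crop origin",x0,y0); cv2.imwrite("pics/dial.png",C)
E
```

```text
879
1.5351359436430452 [0.55609543 0.38224193 0.27136189] (0.9696769823712665, 0.33327729009619345, 0.13911128693703925) [-0.17  0.95 -0.82  0.93  0.17  1.89 -2.56]
16.025
dial px [346 116]
crop origin 281 61
```

View pics/dial.png

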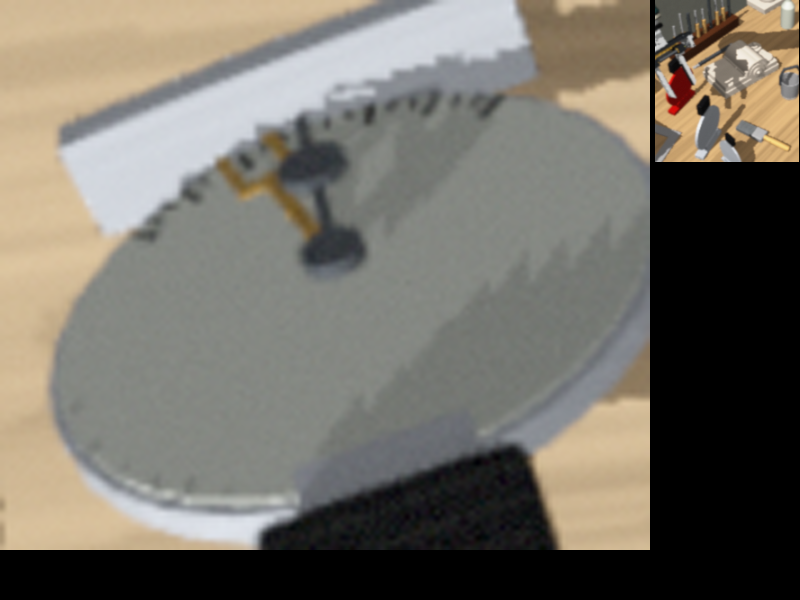

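The dial view shows the hub at crop (333,245), needle tip near (303,120) and fork tips at (225,163) and (272,138). The fork is on the gauge's +y side, so its angle is positive as expected. Foot corners are at (60,150), (105,232), (515,0) and (535,75). The pot stands upright on the bench. Computing angles.

```bash
python3 - <<'E'
from ov import *
c=pickle.load(open("c2.pkl","rb")); f=pickle.load(open("fr.pkl","rb"))
P=lambda u,v:(281+u/5-.4,61+v/5-.4)
r=lambda u,v:ray("wrist",P(u,v),c)
lf,lb,rf,rb=[atz(r(*q),.014) for q in [(60,150),(105,232),(515,0),(535,75)]]
for q in (lf,lb,rf,rb): print(q)
print("len",np.linalg.norm(lf-rf),np.linalg.norm(lf-lb),"centre",(lf+lb+rf+rb)/4)
for a,b in((lf,rf),(lb,rb)): print("yaw",np.degrees(np.arctan2(*(a-b)[1::-1]))-90)
def run(yaw,o):
    n=np.array([np.cos(yaw),np.sin(yaw),0]);ey=np.array([-np.sin(yaw),np.cos(yaw),0])
    def h(u,v,off):
        O,d=r(u,v); q=O+d*((np.append(o,0)+n*off-O)@n)/(d@n); return np.array([(q-np.append(o,0))@ey,q[2]])
    for off in(.008,.012,.016):
        hub=h(333,248,off);out=[]
        for nm,u,v in(("tip",303,120),("bob",315,163),("f1",225,163),("f2",272,138),("fm",248.5,150.5),("stem",265,187)):
            d=h(u,v,off)-hub; out.append((nm,round(np.arctan2(d[0],-d[1]),3),round(np.hypot(*d)*1e3,1)))
        print(off,hub.round(4),out)
for yaw,o in((.227,(.516,.346)),(.25,(.518,.346))): run(yaw,np.array(o))
print("grip top",tri([ray("top",(188,224)),ray("side",(253,268)),ray("wrist",(178,75),f[0]),ray("wrist",(125+100/3,145+62),f[1])]))
E
```

```text
[0.51642959 0.40463201 0.014     ]
[0.49015716 0.39719939 0.014     ]
[0.54389214 0.28877826 0.014     ]
[0.52237609 0.28370694 0.014     ]
len 0.11906420295871219 0.02730355671040043 centre [0.51821374 0.34357915 0.014     ]
yaw 13.335537110549112
yaw 15.848504641679042
0.008 [-0.0027  0.0887] [('tip', np.float64(-0.011), np.float64(58.2)), ('bob', np.float64(-0.022), np.float64(36.5)), ('f1', np.float64(0.378), np.float64(53.6)), ('f2', np.float64(0.139), np.float64(54.9)), ('fm', np.float64(0.257), np.float64(53.9)), ('stem', np.float64(0.337), np.float64(35.0))]
0.012 [-0.003   0.0948] [('tip', np.float64(-0.011), np.float64(56.9)), ('bob', np.float64(-0.022), np.float64(35.7)), ('f1', np.float64(0.378), np.float64(52.4)), ('f2', np.float64(0.139), np.float64(53.7)), ('fm', np.float64(0.257), np.float64(52.7)), ('stem', np.float64(0.337), np.float64(34.2))]
0.016 [-0.0033  0.1009] [('tip', np.float64(-0.011), np.float64(55.6)), ('bob', np.float64(-0.022), np.float64(34.9)), ('f1', np.float64(0.378), np.float64(51.2)), ('f2', np.float64(0.139), np.float64(52.5)), ('fm', np.float64
[... 474 characters left out ...]
, np.float64(35.3)), ('f1', np.float64(0.374), np.float64(52.6)), ('f2', np.float64(0.138), np.float64(53.4)), ('fm', np.float64(0.256), np.float64(52.6)), ('stem', np.float64(0.334), np.float64(34.3))]
0.016 [-0.0034  0.104 ] [('tip', np.float64(-0.011), np.float64(55.0)), ('bob', np.float64(-0.022), np.float64(34.5)), ('f1', np.float64(0.374), np.float64(51.4)), ('f2', np.float64(0.138), np.float64(52.1)), ('fm', np.float64(0.256), np.float64(51.4)), ('stem', np.float64(0.334), np.float64(33.5))]
grip top (array([0.51578848, 0.34619953, 0.18358179]), [np.float64(0.002262069372965332), np.float64(0.00021601122007790387), np.float64(0.0007707353448443394), np.float64(0.0018201577264230079)])
```

```bash
python3 - <<'E'
from ov import *
c=pickle.load(open("c2.pkl","rb"))
r=lambda u,v:ray("wrist",(281+u/5-.4,61+v/5-.4),c)
yaw=.24;o=np.array([.518,.3436,0])
n=np.array([np.cos(yaw),np.sin(yaw),0]);ey=np.array([-np.sin(yaw),np.cos(yaw),0])
def h(u,v,off):
    O,d=r(u,v); q=O+d*((o+n*off-O)@n)/(d@n); return np.array([(q-o)@ey,q[2]-.088])
for off in(0,.002,.004,.006,.008,.010):
    hub=h(333,248,off); out=[]
    for u,v in((303,120),(225,163),(272,138),(248.5,150.5),(260,187),(312,232)):
        d=h(u,v,off)-[hub[0],0]; out.append((round(np.arctan2(d[0],-d[1]),3),round(np.hypot(*d)*1e3,1)))
    L=h(260,187,off)-h(312,232,off)
    a=out[0:]; print(off,hub.round(4),out,"stemdir",np.arctan2(L[0],-L[1]).round(3))
E
```

```text
0 [ 0.0007 -0.0095] [(np.float64(-0.01), np.float64(69.8)), (np.float64(0.322), np.float64(65.0)), (np.float64(0.119), np.float64(66.5)), (np.float64(0.22), np.float64(65.4)), (np.float64(0.287), np.float64(46.7)), (np.float64(0.197), np.float64(18.7))] stemdir 0.347
0.002 [ 0.0005 -0.0064] [(np.float64(-0.01), np.float64(66.1)), (np.float64(0.338), np.float64(61.5)), (np.float64(0.124), np.float64(62.8)), (np.float64(0.23), np.float64(61.8)), (np.float64(0.306), np.float64(43.3)), (np.float64(0.234), np.float64(15.6))] stemdir 0.347
0.004 [ 0.0003 -0.0033] [(np.float64(-0.011), np.float64(62.4)), (np.float64(0.355), np.float64(58.0)), (np.float64(0.131), np.float64(59.2)), (np.float64(0.242), np.float64(58.2)), (np.float64(0.329), np.float64(40.0)), (np.float64(0.29), np.float64(12.6))] stemdir 0.347
0.006 [ 0.0001 -0.0002] [(np.float64(-0.011), np.float64(58.7)), (np.float64(0.374), np.float64(54.5)), (np.float64(0.138), np.float64(55.5)), (np.float64(0.255), np.float64(54.6)), (np.float64(0.355), np.float64(36.7)), (np.float64(0.381), np.float64(9.5))] stemdir 0.347
0.008 [-0.0001  0.0028] [(np.float64(-0.012), np.float64(55.0)), (np.float64(0.396), np.float64(51.0)), (np.float64(0.146), np.float64(51.9)), (np.float64(0.27), np.float64(51.0)), (np.float64(0.387), np.float64(33.4)), (np.float64(0.552), np.float64(6.7))] stemdir 0.347
0.01 [-0.0003  0.0059] [(np.float64(-0.013), np.float64(51.2)), (np.float64(0.421), np.float64(47.6)), (np.float64(0.155), np.float64(48.2)), (np.float64(0.288), np.float64(47.5)), (np.float64(0.426), np.float64(30.2)), (np.float64(0.941), np.float64(4.3))] stemdir 0.347
```

The fork angle is ambiguous (0.22–0.35) because of parallax, so I need a lower-elevation view of the dial.

```bash
cat > s.py <<'E'
from ov import *
g=np.array([.518,.3436,.088]);yaw=.24
X=np.array([.066,-.001,-.16]); a=.23
Rc=np.array([[0,1,0],[-np.cos(a),0,-np.sin(a)],[-np.sin(a),0,np.cos(a)]])
pts=np.array([[x,y,z] for x in(-.01,.01) for y in(-.06,.06) for z in(.019,-.05)]+[[x,y,z] for x in(-.04,.04) for y in(-.09,.09) for z in(-.078,-.16)])
rng=np.random.default_rng(1);best=[]
for _ in range(120000):
    dist=rng.uniform(.2,.45); el=rng.uniform(.2,.85); az=yaw+rng.uniform(-.5,.5)
    cam=g+dist*np.array([np.cos(el)*np.cos(az),np.cos(el)*np.sin(az),np.sin(el)])
    R=down(rng.uniform(-np.pi,np.pi)); ax=np.append(rng.normal(size=2),0);ax/=np.linalg.norm(ax); R=cv2.Rodrigues(ax*rng.uniform(0,1.2))[0]@R
    t=cam-R@X
    if np.hypot(t[0],t[1])>.95 or (t+pts@R.T)[:,2].min()<.225: continue
    ok=True
    for dp in ([0,0,0],[0,.04,-.06],[0,-.04,-.06]):
        q=Rc@R.T@(g+dp-cam); r=np.hypot(q[0],q[1]);k=309.7*np.arctan2(r,q[2])/r; u,v=320+k*q[0],200+k*q[1]
        ok&= 30<u<610 and 12<v<195
    if ok: best.append((np.cos(el)**2/dist**.5,t,R,el,dist,az))
best.sort(key=lambda b:-b[0]); print(len(best))
n=0;got=[]
for b in best[:1500]:
    if any(abs(b[5]-x[5])<.25 for x in got): continue
    try: q=robot.ik(b[1],b[2])
    except Exception: q=None
    if q is None: continue
    try: robot.move_ptp(b[1],b[2])
    except robot.PlanningError: continue
    robot.pause(.1); c=robot.camera_info("wrist"); im=robot.grab_frame("wrist"); i=len(got)
    cv2.imwrite(f"pics/v{i}.png",im[:,:,::-1]); pickle.dump(c,open(f"v{i}.pkl","wb")); got.append(b)
    print(b[3:],b[1],robot.get_state()["time"],proj("wrist",g,c))
    if len(got)==2: break
C=np.zeros((600,800,3),np.uint8)
for i in range(len(got)):
    c=pickle.load(open(f"v{i}.pkl","rb")); u=proj("wrist",g-[0,0,.03],c).astype(int); x0,y0=max(0,u[0]-40),max(0,u[1]-50)
    A=crop(f"pics/v{i}.png","wrist",c,[],x0,x0+80,y0,y0+100,5,False); C[:A.shape[0],i*400:i*400+A.shape[1]]=A; print("orig",x0,y0)
cv2.imwrite("pics/vv.png",C)
E
python3 s.py
```

```text
840
(0.5888021821338216, 0.3219666024833957, 0.2188333013024849) [0.63557297 0.49581168 0.24609673] 16.85 [529.55503659  75.31949334]
(0.5776242870162525, 0.3348645579977997, -0.04196185407650621) [0.6488955  0.41697804 0.25114029] 17.4167 [445.59616118  93.31209166]
orig 480 1
orig 400 20
```

View pics/vv.png

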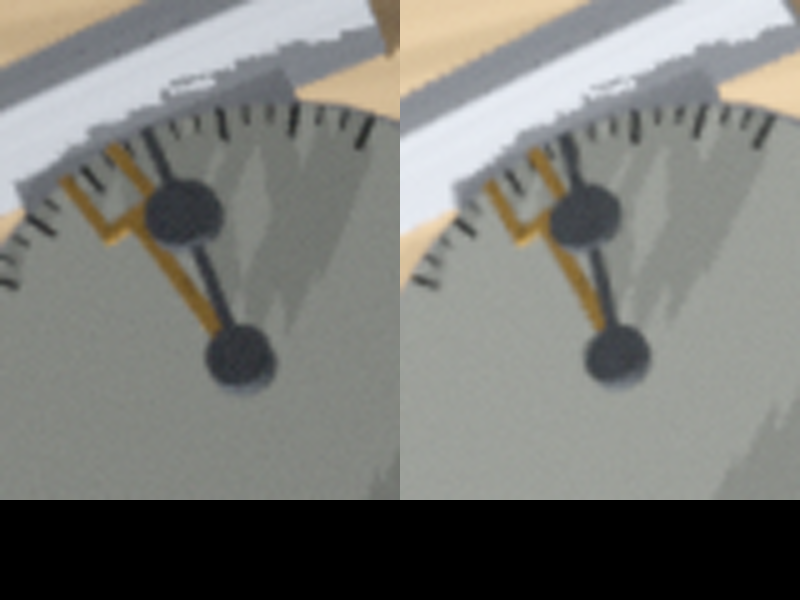

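Both views show the dial clearly. In the left view the hub is at (240,353), needle tip at (150,133), fork tips at (65,180) and (117,148), and the stem runs (218,330)→(135,225). In the right view (minus 400) the hub is at (217,353), needle tip at (166,138), fork tips at (90,185) and (137,152), and the stem runs (200,325)→(147,228).

```bash
cat > fit.py <<'E'
from ov import *
from scipy.optimize import least_squares
obs=[(0,(480,1),dict(tip=(150,133),f=(91,164),st=(137,225),s0=(216,328),hub=(240,353))),(1,(400,20),dict(tip=(166,138),f=(113.5,168.5),st=(147,228),s0=(200,325),hub=(217,353)))]
D=[]
for i,o,d in obs:
    c=pickle.load(open(f"v{i}.pkl","rb"))
    for k,(u,v) in d.items(): D.append((k,ray("wrist",(o[0]+u/5-.4,o[1]+v/5-.4),c),i))
def G(yaw,lx): return np.array([np.cos(yaw),np.sin(yaw),0])*lx
def res(p,full=False):
    ox,oy,oz,yaw,a,xo,xn,rs=p[:8]; b=p[8]; n=G(yaw,1);ey=np.array([-n[1],n[0],0]);O=np.array([ox,oy,oz])
    P=lambda r,an,x:O+n*x+r*(ey*np.sin(an)-np.array([0,0,1])*np.cos(an))
    e=[]
    for k,(o,d),i in D:
        off=np.array([p[9],p[10],p[11]])*(1 if i else 0)
        if k=="tip": q=P(.064,b,xn)
        elif k=="hub": q=P(0,0,xn)
        elif k=="f": q=P(.064,a,xo)
        else: # on stem line: distance line-line
            s=P(.02,a,xo)-P(0,a,xo); s/=np.linalg.norm(s); m=np.cross(s,d); e.append(((P(0,a,xo)-o-off)@m)/np.linalg.norm(m)/.0005); continue
        w=q-o-off; e+=list(np.cross(w,d)/.0005)
    e+=[(xo-.006)/.004,(xn-.010)/.004,(yaw-.24)/.03,(oz-.088)/.002,b/.02]; e+=list(p[9:12]/.001)
    return np.array(e)
p0=np.array([.518,.3436,.088,.24,.3,.006,.01,.03,0,0,0,0])
s=least_squares(res,p0); print(s.x.round(4),s.cost)
J=s.jac[:,[0,1,2,3,4,5,6,8,9,10,11]]; print("sd a",np.sqrt(np.linalg.inv(J.T@J)[4,4]))
E
python3 fit.py
```

```text
[ 5.0850e-01  3.4230e-01  8.3800e-02  2.3410e-01  2.3320e-01  7.1000e-03
  8.9000e-03 -5.1238e+00 -1.0100e-02  4.0000e-04 -1.2000e-03  1.0000e-04] 11.24351648177619
sd a 0.00692424685978975
```

Fit gives a set hand of about 0.233, or 0.243 relative to the needle; I'll use 0.237. Now grasp the gauge and carry it over the roll.

```bash
cat > g.py <<'E'
from h import *
def gauge_R(yaw,lean):
    c,s=np.cos(yaw),np.sin(yaw); Rz=np.array([[c,-s,0],[s,c,0],[0,0,1.]]); return Rz@cv2.Rodrigues(np.array([-lean,0,0]))[0]
T0=np.column_stack([[0,1,0],[1,0,0],[0,0,-1.]])  # tool axes in gauge frame
A=.237; SY=np.radians(-10.5); ROLL=np.array([.6586,.0099,.05])
E
python3 - <<'E'
from g import *
yaw=.237; R=gauge_R(yaw,0)@T0; p=np.array([.514,.3445,0]); z=lambda h:np.append(p[:2],h)
# feasibility of the final pose
RF=gauge_R(SY,A); zg=RF[:,2]; con=ROLL+.045*zg; tf=con+.185*zg
print("final ik",robot.ik(tf,RF@T0),tf)
robot.move_ptp(np.array([.57,.37,.36]),R); robot.move_ptp(z(.29),R)
print(robot.move_linear(z(.187),velocity=.12,threshold=6)); s=robot.get_state(); print(s["ee_pos"],s["force"]); f0=s["force"]
robot.gripper_to(0); s=robot.get_state(); print(s["opening"],s["grasp_force"],s["force"]-f0)
robot.move_linear(z(.33),velocity=.12); robot.pause(.3); s=robot.get_state(); print(s["time"],s["opening"],s["force"]-f0,s["moment"])
h=tf+.04*zg+[0,0,.03]
robot.move_linear(h,frame=RF@T0,velocity=.15); robot.pause(.2); s=robot.get_state(); print(s["time"],s["ee_pos"],h,s["qpos"].round(2))
for n in("side","top"): cv2.imwrite(f"pics/{n}3.png",robot.grab_frame(n)[:,:,::-1])
E
```

```text
Traceback (most recent call last):
  File "g.py", line 3, in gauge_R
    c,s=np.cos(yaw),np.sin(yaw); Rz=np.array([[c,-s,0],[s,c,0],[0,0,1.]]); return Rz@cv2.Rodrigues(np.array([-lean,0,0]))[0]
                                                                                     ~~~~~~~~~~~~~^^^^^^^^^^^^^^^^^^^^^^^
cv2.error: OpenCV(4.12.0) /io/opencv/modules/calib3d/src/calibration_base.cpp:151: error: (-210:Unsupported format or combination of formats) The matrices must have 32f or 64f data type in function 'Rodrigues'
```

```bash
sed -i 's/\[-lean,0,0\])/[-lean,0,0],float)/' g.py
python3 - <<'E'
from g import *
yaw=.237; R=gauge_R(yaw,0)@T0; p=np.array([.514,.3445,0]); z=lambda h:np.append(p[:2],h)
RF=gauge_R(SY,A); zg=RF[:,2]; con=ROLL+.045*zg; tf=con+.185*zg
print("final ik",robot.ik(tf,RF@T0),tf)
robot.move_ptp(np.array([.57,.37,.36]),R); robot.move_ptp(z(.29),R)
print(robot.move_linear(z(.187),velocity=.12,threshold=6)); s=robot.get_state(); print(s["ee_pos"],s["force"]); f0=s["force"]
robot.gripper_to(0); s=robot.get_state(); print(s["opening"],s["grasp_force"],s["force"]-f0)
robot.move_linear(z(.33),velocity=.12); robot.pause(.3); s=robot.get_state(); print(s["time"],s["opening"],s["force"]-f0,s["moment"])
h=tf+.04*zg+[0,0,.03]
robot.move_linear(h,frame=RF@T0,velocity=.15); robot.pause(.2); s=robot.get_state(); print(s["time"],s["ee_pos"],h,s["qpos"].round(2))
for n in("side","top"): cv2.imwrite(f"pics/{n}3.png",robot.grab_frame(n)[:,:,::-1])
E
```

```text
final ik [ 0.3144773   0.67754248 -0.91949932  1.34667768  0.7010894   1.54100765
 -0.8003826 ] [0.66844093 0.06299688 0.27357074]
False
[0.51422395 0.34486103 0.18775723] [-0.13517376 -0.80167388  0.59943161]
0.017961692216396933 29.993215799331665 [-0.72086704  0.12894026  1.33847532]
23.1 0.017877778664696996 [-1.29329936e-03  5.18898466e-01 -4.52861543e+00] [ 0.00922709 -0.07934389  0.03104798]
25.5417 [0.67007673 0.07240172 0.34253697] [0.67015239 0.07223112 0.34245261] [ 0.27  0.63 -0.9   1.24  0.66  1.65 -0.75]
```

Grasped (18 mm opening, 4.5 N weight). Lowering gently onto the roll along the gauge's axis.

```bash
python3 - <<'E'
from g import *
from ov import box,circ,crop
RF=gauge_R(SY,A); zg=RF[:,2]; tf=ROLL+.23*zg
robot.move_linear(tf+.012*zg,velocity=.08); robot.pause(.6)
f1=np.mean([robot.get_state()["force"] for _ in range(1)],0)
hit=robot.move_linear(tf-.010*zg,velocity=.008,threshold=1.5); robot.pause(.3)
s=robot.get_state(); print(hit,s["time"],"dz",(s["ee_pos"]-tf)@zg,"dF",s["force"]-f1,"mom",s["moment"],s["opening"])
for n in("side","top"): cv2.imwrite(f"pics/{n}4.png",robot.grab_frame(n)[:,:,::-1])
Rg=s["tool_rot"]@T0.T; o=s["ee_pos"]-Rg[:,2]*.185-Rg[:,2]*.0
M=[np.array(l)@Rg.T+o for l in box(.015,.06,0,.014)+box(.009,.025,.165,.205)]+[np.array(l)@Rg.T+o for l in circ(lambda a,b:np.c_[a*0,a,b+.088],.07)]
c,q=np.cos(SY),np.sin(SY);S=np.array([[c,-q,0],[q,c,0],[0,0,1]]);t=np.linspace(0,np.pi,20)
M+=[np.c_[0*t+x,.045*np.cos(t),.05+.045*np.sin(t)]@S.T+[*ROLL[:2],0] for x in(-.071,.071)]
C=np.zeros((600,800,3),np.uint8)
for i,d in enumerate((False,True)):
    a=crop("pics/side4.png","side",None,M,235,335,155,255,4,d);C[:400,i*400:i*400+400]=a
a=crop("pics/top4.png","top",None,M,255,355,150,200,4,False);C[400:600,:400]=a
a=crop("pics/top4.png","top",None,M,255,355,150,200,4,True);C[400:600,400:]=a
cv2.imwrite("pics/fin.png",C)
E
```

```text
True 28.8 dz 0.0021138440286454334 dF [ 0.79019208  0.69740506 10.74821871] mom [ 0.02734849 -0.20597327 -0.02575303] 0.01783786067402103
```

View pics/fin.png

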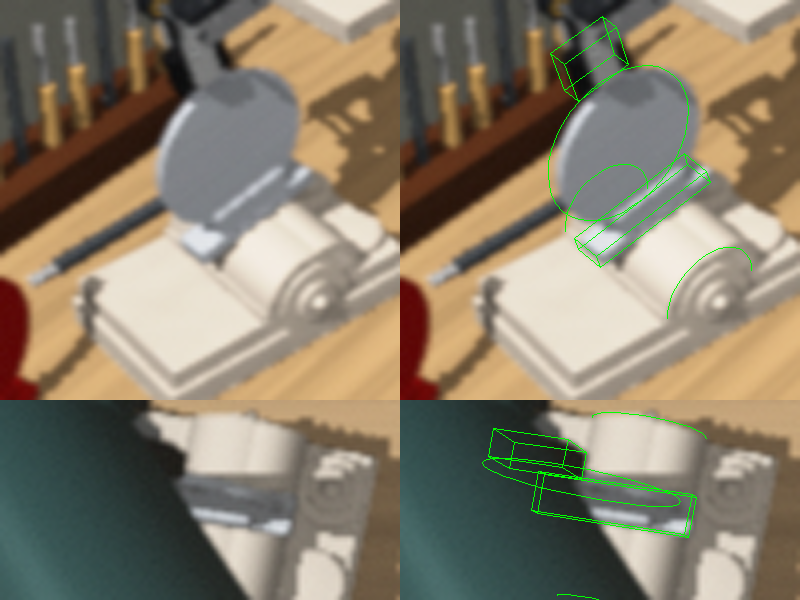

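The gauge matches its predicted pose in both views: the foot lies square across the roll, centred and leaning toward +y. The contact is about 10 N, though, which is not "lightly", so I'll ease off to a few newtons.

```bash
python3 - <<'E'
from g import *
RF=gauge_R(SY,A); zg=RF[:,2]; tf=ROLL+.23*zg
# reference: weight only, just clear of the roll
s=robot.get_state(); d=(s["ee_pos"]-tf)@zg; F=[]
for k in range(10):
    d+=.0003
    robot.move_linear(tf+d*zg,velocity=.005); robot.pause(.25); s=robot.get_state()
    fz=s["force"]@zg; F.append(fz); print(round(s["time"],2),round(d,5),((s["ee_pos"]-tf)@zg).round(5),fz.round(2))
    if len(F)>2 and abs(F[-1]-F[-2])<.25 and abs(F[-2]-F[-3])<.25: break
E
```

```text
29.57 0.00236 0.00218 -3.65
30.07 0.00266 0.0026 -4.71
30.57 0.00296 0.00296 -4.71
31.07 0.00326 0.00324 -4.99
31.57 0.00356 0.00356 -4.16
32.08 0.00386 0.00385 -4.38
32.58 0.00416 0.00415 -5.2
33.08 0.00446 0.00443 -3.94
33.58 0.00476 0.00476 -3.39
34.08 0.00506 0.00506 -3.89
```

```bash
python3 - <<'E'
from g import *
RF=gauge_R(SY,A); zg=RF[:,2]; tf=ROLL+.23*zg
def F(n=8):
    v=[]
    for _ in range(n): robot.pause(.03); v.append(robot.get_state()["force"]@zg)
    return np.mean(v)
f0=F(); print("free",f0); d=.0028
while d>-.001:
    robot.move_linear(tf+d*zg,velocity=.006); robot.pause(.1); f=F()-f0; s=robot.get_state(); print(round(s["time"],2),round(d,5),((s["ee_pos"]-tf)@zg).round(5),f.round(2))
    if f>2.2: break
    d-=.0002
robot.pause(2.0); s=robot.get_state(); print(s["time"],F()-f0,s["opening"],s["grasp_force"])
Rg=s["tool_rot"]@T0.T; print("lean",np.arctan2(-Rg[2,1],np.hypot(Rg[0,1],Rg[1,1])),"yaw",np.degrees(np.arctan2(Rg[1,0],Rg[0,0])),"roll-over",Rg[2,0])
for n in("side","top"): cv2.imwrite(f"pics/{n}5.png",robot.grab_frame(n)[:,:,::-1])
a,b=[cv2.cvtColor(cv2.imread(f"pics/side{k}.png"),cv2.COLOR_BGR2GRAY)[165:225,270:315].astype(np.float32) for k in(4,5)]
print("gauge shift px vs checked view",cv2.phaseCorrelate(a,b))
E
```

```text
free -4.101300454508882
35.23 0.0028 0.00283 -0.41
35.85 0.0026 0.00259 -0.09
36.47 0.0024 0.00242 -0.25
37.08 0.0022 0.00222 0.14
37.7 0.002 0.00217 3.49
39.7 9.364883742805251 0.017866220790102433 29.994367361068726
lean 0.23731500567825567 yaw -10.490458911191551 roll-over -0.001682199807711687
gauge shift px vs checked view ((0.6088497875371068, 0.02481628182070139), 1.0216368890691687)
```

The steady contact force creeps up as the arm's position error winds down, so I'll command a target just below contact height and check the settled value.

```bash
python3 - <<'E'
from g import *
RF=gauge_R(SY,A); zg=RF[:,2]; tf=ROLL+.23*zg; f0=-4.25
def F(n=8):
    v=[]
    for _ in range(n): robot.pause(.03); v.append(robot.get_state()["force"]@zg)
    return np.mean(v)
for d in (.00213,.00208,.00216):
    robot.move_linear(tf+d*zg,velocity=.006); L=[]
    for _ in range(3): robot.pause(.5); L.append(round(F()-f0,2))
    s=robot.get_state(); print(round(s["time"],2),d,((s["ee_pos"]-tf)@zg).round(5),L)
    if 2<L[-1]<5 and abs(L[-1]-L[-2])<1: break
E
```

```text
42.62 0.00213 0.00212 [np.float64(7.84), np.float64(7.75), np.float64(7.12)]
45.17 0.00208 0.00209 [np.float64(8.45), np.float64(8.89), np.float64(9.28)]
47.72 0.00216 0.00213 [np.float64(7.4), np.float64(6.46), np.float64(5.77)]
```

```bash
python3 - <<'E'
from g import *
RF=gauge_R(SY,A); zg=RF[:,2]; tf=ROLL+.23*zg; f0=-4.25
def F(n=8):
    v=[]
    for _ in range(n): robot.pause(.03); v.append(robot.get_state()["force"]@zg)
    return np.mean(v)
robot.move_linear(tf+.0022*zg,velocity=.006); L=[]
for _ in range(4): robot.pause(.35); L.append(round(F()-f0,2))
s=robot.get_state(); print(round(s["time"],2),((s["ee_pos"]-tf)@zg).round(5),L,s["grasp_force"],np.abs(s["joint_vel"]).max())
E
```

```text
50.43 0.00217 [np.float64(3.79), np.float64(3.18), np.float64(2.54), np.float64(1.78)] 29.99138653278351 0.0016587054465814102
```

```bash
python3 - <<'E'
from g import *
RF=gauge_R(SY,A); zg=RF[:,2]; tf=ROLL+.23*zg; f0=-4.25
def F(n=8):
    v=[]
    for _ in range(n): robot.pause(.03); v.append(robot.get_state()["force"]@zg)
    return np.mean(v)
robot.move_linear(tf+.00216*zg,velocity=.006); L=[]
for _ in range(4): robot.pause(.3); L.append(round(F()-f0,2))
s=robot.get_state(); print(round(s["time"],2),((s["ee_pos"]-tf)@zg).round(5),L)
if L[-1]>1.5: print(robot.sign_off())
E
```

```text
52.95 0.00216 [np.float64(2.2), np.float64(1.99), np.float64(2.12), np.float64(2.14)]
the job is handed in; nothing more can be done
None
```

I handed the job in at 53 s. The pot stands on the bench beside the stone, and the gauge is held still on the roll at 2.1 N, square across it and leaning 0.237 rad to match the set hand. I measured the set hand at 0.233–0.243 rad beforehand and did not see the pointer inside the fork, because the dial face was out of camera view at the end.

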